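# Free the jammed winged taper plug from the breathing-circuit port

### The arm

A 6-joint arm with a two-finger parallel gripper is mounted at the origin on a cart in front of the work surface, level with it; the furniture and walls round the work are solid. World frame = base frame: x ahead of the robot, y to its left, z up, the work surface at z = 0. Lengths are in mm, angles in rad, forces in N, time in s.
With the tool pointing down it reaches from about 300 to 775 mm from the base axis. Payload 14.6 kg.
Tool frame: the origin (TCP) lies between the finger pads; the fingertips stand 8 mm ahead of it and the grasp point (between the pads) lies 11 mm behind it; x points along the fingers, y is the direction in which the jaws open and shut, and the axes are right-handed (so a half turn about x gives the same grasp; the last joint's range is limited). The gripper opens to 94 mm and grips with 3 to 60 N. Pads are 16 mm wide; open, the fingers measure 119 mm over their backs; the gripper's body (75 mm by 177 mm) begins 78 mm behind the grasp point.
Start: joints at [-1.217, 0.3, 1.521, -0, 1.321, -0.067], TCP at [224.662, -502.012, 213.446] pointing down, gripper open.
Joint ranges: [-3.03, 3.03], [-0.79, 2.21], [0.23, 2.52], [-1.04, 4.18], [0, 3.07], [-2.55, 2.55]. Speed limits (rad/s): [2.22, 2.22, 2.57, 3.14, 3.14, 3.14].

### API

Orientations are given as [roll, pitch, yaw] about the fixed x, y, z axes, in that order (R = Rz(yaw) Ry(pitch) Rx(roll)).
In Python, from cell import telemetry, camera, calibration, order gives the robot as it stands.
- The arm moves only by the shell command python3 -m handwheel 'ROWS' [FORCE]. ROWS is JSON, a list of rows, each a list of 7 numbers: the turn, a rotation vector about the tool's x, y, z as a fraction of full scale, then the shift along the tool's x, y, z as a fraction of full scale, then the opening, from 0 (shut) to 1 (fully open). A call has 1 to 12 rows; each row is the pose to reach, as a shift and turn from the pose measured when the call began, along the tool's axes at that moment, turning the shorter way round; what a row does not reach only later rows make up. Full scale, the value 1, is 300 mm for a shift and pi rad for a turn. A row lasts 1/8 s, in which the tool goes at most 62.5 mm and 10.7 degrees, less where a joint would pass 70% of its speed; a pose out of reach is approached as far as the arm can. A call with a number of a shift or a turn outside -1 to 1 is refused whole. A call with a gripper value outside its range is refused whole. The fingers move at their own pace and stop on an object; FORCE is the grip in N (left out, the last holds). Time passes only in rows, so rows that repeat a pose let the fingers close. It gives the time, the measured TCP pose, the force and the opening at its end, in the units of the state.
- telemetry.read_state(): the state, without advancing time (a new reading comes with each control period).
- camera(name): name is "scene" or "top" or "wrist"; returns the picture (420x560x3 uint8, red, green, blue); there is no depth.
- calibration(name): a dict with "fov_y" (degrees; the focal length in pixels is half the picture's height over the tangent of half this angle, whatever the lens; pixels are square), "cx", "cy" (the principal point, pixels), "position" and "attitude" of the camera in the world. Camera axes: x right, y down, z forward; pixel columns grow to the right and rows downward; lengths in mm; the calibration is good to about 2 mm. A picture is of the moment at which its call begins: read the wrist's pose just before it. calibration takes no time and is no camera call; for the wrist camera it gives the pose at the moment of the call.
- order.sign_off(): hands the job in, once; it reports no verdict.
The state is a dict: "clock": time; "joints": joint angles; "qd": joint speeds; "effort": joint torques, N m; "eef_pos": TCP position; "eef_rot": TCP orientation; "wrist_force": force on the tool from outside, world axes, zero at the start; "moment": the same for the moment, N m; "finger_gap": finger opening in mm.
Only numpy, scipy, OpenCV 4.12 (cv2) and the standard library are available. Lean on these libraries where they do the work, as an engineer would, in place of code of your own. Each camera call takes 0.05 s, during which the arm holds its last target.

### The job

A winged test plug is jammed in the sloping taper port of one of the two breathing-circuit stands. Break it loose by twisting it about the port's axis, without yanking at it while it is stuck, then draw it out and set it down in the steel tray; do not drop it. Leave the other stand with the round-headed plug and everything else on the worktop as they are.

Things in the scene. Friction and masses are not known exactly. Their poses are not given: they have to be found in the camera images.
- plug: Grey plastic plug, 55 to 115 g. Origin: centre of the underside of its round flange (44 mm diameter, 5 mm thick); z runs along the plug, out of the port. Above the flange a flat wing to hold: 46 mm along x, 12 mm thick along y, from 5 to 41 mm up z. Below it a shank tapering from 30 to 26 mm, down to z = -34 mm. In the port z leans 31.5 degrees from vertical, to the stand's front.
- plug_wing (a point): Centre of the wing, 25 mm above the plug's origin on its z axis. While jammed, a straight pull lifts the plug about 1 mm and then it stops dead. Nothing shows when it has come free, except that a light pull of 8 to 12 N then lifts it. Over 90 N between plug and stand counts as yanking.
- plug_tip (a point): Centre of the lower end of the plug's shank, 34 mm below its origin.
- seat (a joint): Angle (rad) the plug has been turned in its port: 0 at the start, positive counter-clockwise seen from above the wing. It turns either way against 0.25 N m of steady friction and comes free somewhere between 0.45 and 1.4 rad (varies, and differs by direction), then draws out freely along its axis; it stays free for 1.1 rad more, so 1.6 rad is never too far (some 0.08 rad of play).
- port_mouth (a point): Centre of the open upper end of the port barrel (50 mm outer diameter) on the stand of the winged plug, 112 mm above the worktop; axes as the stand.
- port_stand: Fixed grey stand with a base plate 116 x 92 x 12 mm, carrying the sloping aluminium barrel with the winged plug. Origin on the worktop under it; its -x is its front, towards which the barrel leans; z up. The barrel's mouth is at (-22, 0, 112) mm.
- other_stand: The same kind of stand with a round-headed plug (40 mm diameter) instead of the winged one. Not to be touched.
- tray: Fixed steel tray 130 (x) x 200 (y) x 24 mm high, walls and floor 3 mm. Origin: centre of its underside.
- petri: Bystander: clear shallow dish, 69 mm diameter, 15 mm high.
- syringe: Bystander: lying syringe, 120 mm long (along its y), 27 mm wide, 22 mm high.
- tape: Bystander: roll of tape, 82 mm diameter, 30 mm high.
- bottle: Bystander: brown bottle, 44 mm diameter, 90 mm high.

How it is judged:
By the outcome, as a careful person would: the job done as asked, in the order asked, and still so for the second after the job is handed in, with the robot touching nothing.
It also fails if it takes over 58 s, if anything falls off the work surface, if the arm or the gripper's body presses on something with over 40 N, if the wrist force passes 120 N, or if a joint passes its speed limit or range.

## Working session

There is one attempt and no reset: what is moved stays moved. The work goes in short steps, Python scripts to look and compute and a shell command to move; the robot and the scene stay as the last step left them, time stands still between calls to the robot, and variables do not carry over. Pictures are saved under pics/ and viewed, and the job is handed in when it is done.

```bash
ls; mkdir -p pics
python3 - <<'E'
from cell import telemetry, camera, calibration
import cv2
print(telemetry.read_state())
for n in ("scene","top"):
    print(n,calibration(n)); cv2.imwrite(f"pics/{n}0.png",camera(n)[:,:,::-1])
E
```

```text
pics
{'clock': 0.0, 'joints': array([-1.21656913e+00,  3.00488460e-01,  1.52159532e+00,  1.81539190e-05,
        1.32069420e+00, -6.66207623e-02]), 'qd': array([-0.00017708,  0.0017558 ,  0.00062401, -0.00176888,  0.00029677,
       -0.00038627]), 'effort': array([-6.06427311e-04, -5.31804621e+01, -3.52736878e+01,  7.07556750e-02,
        2.44296261e-02, -1.23195082e-04]), 'eef_pos': array([ 224.59540979, -501.76991779,  212.87078021]), 'eef_rot': array([-1.65225057,  1.56961087,  1.91018554]), 'wrist_force': array([0.61520661, 0.00272113, 0.74900767]), 'moment': array([-0.02841114, -0.00529268,  0.02908947]), 'finger_gap': 94.1425581064629}
scene {'fov_y': 45.38502436106287, 'cx': 289.4058323738538, 'cy': 201.65820634879853, 'position': array([ 233.21516303, -796.36898158,  736.15031325]), 'attitude': array([-2.1930935 , -0.0041429 , -0.38022391])}
top {'fov_y': 45.016320515607404, 'cx': 275.7358789548963, 'cy': 207.28711834033663, 'position': array([ 499.58106414,   49.35058098, 1284.36262191]), 'attitude': array([-3.08359843, -0.02413703, -1.56612738])}
```

View pics/scene0.png

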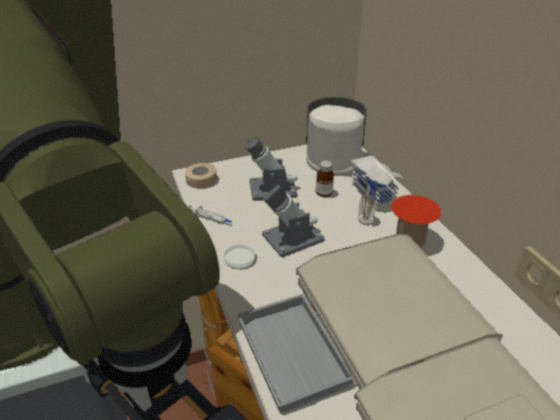

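View pics/top0.png

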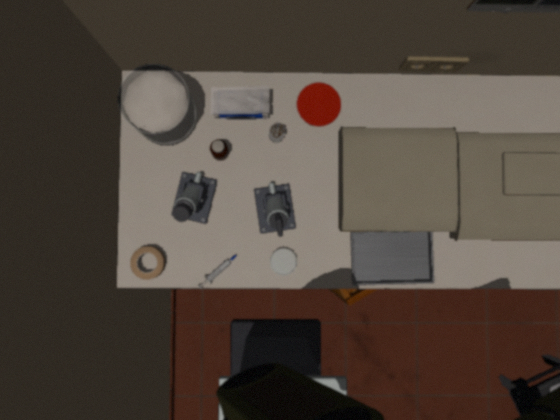

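Run:
```python
import cv2,numpy as np
a=cv2.imread("pics/top0.png")[160:280,160:310]; b=cv2.imread("pics/scene0.png")[125:260,230:350]
f=lambda i:cv2.convertScaleAbs(cv2.resize(i,None,fx=4,fy=4,interpolation=cv2.INTER_CUBIC),alpha=1.7,beta=15)
cv2.imwrite("pics/top0z.png",f(a)); cv2.imwrite("pics/scene0z.png",f(b))
```

```text
(no output)
```

View pics/top0z.png

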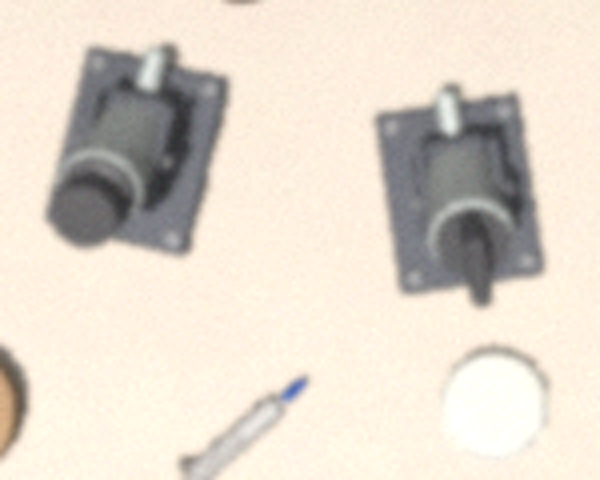

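View pics/scene0z.png

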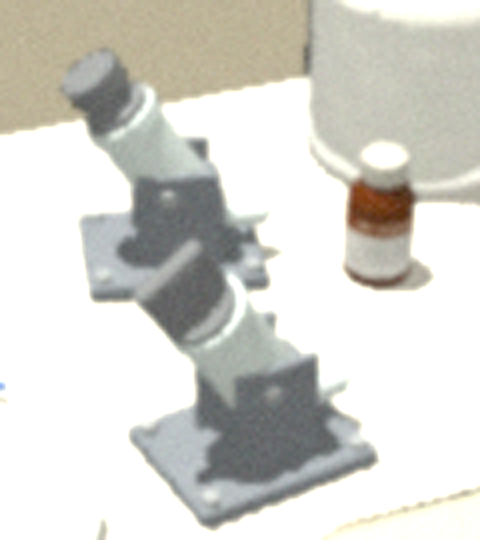

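```bash
cat > h.py <<'E'
import numpy as np
from cell import telemetry, camera, calibration
from scipy.spatial.transform import Rotation as R
def ray(n,uv,c=None):
    c=c or calibration(n); f=210/np.tan(np.radians(c['fov_y'])/2)
    d=np.array([(uv[0]-c['cx'])/f,(uv[1]-c['cy'])/f,1.0])
    return np.array(c['position']),R.from_euler('xyz',c['attitude']).apply(d)
def onz(n,uv,z,c=None):
    p,d=ray(n,uv,c); return p+d*(z-p[2])/d[2]
def proj(n,P,c=None):
    c=c or calibration(n); f=210/np.tan(np.radians(c['fov_y'])/2)
    q=R.from_euler('xyz',c['attitude']).inv().apply(np.array(P)-c['position'])
    return np.array([q[0]/q[2]*f+c['cx'],q[1]/q[2]*f+c['cy']])
def tri(obs):
    A=np.zeros((3,3));b=np.zeros(3);L=[]
    for p,d in obs:
        d=d/np.linalg.norm(d);M=np.eye(3)-np.outer(d,d);A+=M;b+=M@p
    return np.linalg.solve(A,b)
E
python3 - <<'E'
from h import *
np.set_printoptions(precision=1,suppress=True)
C=[onz("top",(160+(u)/4,160+v/4),12) for u,v in [(381,116),(518,95),(542,271),(404,292)]]
print(np.array(C)); print(np.mean(C,0)); 
for i in range(4): d=C[(i+1)%4]-C[i]; print(np.linalg.norm(d),np.degrees(np.arctan2(d[1],d[0])))
S=[onz("scene",(230+u/4,125+v/4),12) for u,v in [(132,434),(207,522),(376,455)]]
print(np.array(S), (S[0]+S[2])/2)
print("tray")
T=[onz("top",p,24) for p in [(351,231),(430,230),(432,283),(353,283)]]
print(np.array(T),np.mean(T,0))
T=[onz("scene",p,24) for p in [(239,309),(298,297),(350,377),(277,405)]]
print(np.array(T),np.mean(T,0))
W=[onz("top",(160+480/4,160+295/4),z) for z in (140,150)]; print(W)
E
```

```text
[[619.4  70.8  12. ]
 [633.3 -15.5  12. ]
 [522.4 -30.9  12. ]
 [508.8  55.6  12. ]]
[571.  20.  12.]
87.40846208071873 -80.84883935392762
111.97833463509792 -172.07970481695995
87.60858147097635 98.92486607476212
111.63687347707922 7.81414671690893
[[508.7  46.6  12. ]
 [521.5 -38.7  12. ]
 [629.9 -21.1  12. ]] [569.3  12.7  12. ]
tray
[[ 514.8 -168.8   24. ]
 [ 518.3 -367.4   24. ]
 [ 386.5 -370.6   24. ]
 [ 386.  -173.2   24. ]] [ 451.4 -270.    24. ]
[[ 388.5 -161.4   24. ]
 [ 503.  -173.9   24. ]
 [ 513.9 -369.3   24. ]
 [ 385.1 -372.3   24. ]] [ 447.6 -269.2   24. ]
[array([506.4,  12.1, 140. ]), array([506.4,  12.5, 150. ])]
```

```bash
cat >> h.py <<'E'
def state():
    s=telemetry.read_state(); return s, np.array(s['eef_pos']), R.from_euler('xyz',s['eef_rot'])
def rel(Pt,Rt):
    s,p,r=state(); 
    return (r.inv()*Rt).as_rotvec()/np.pi, r.inv().apply(np.array(Pt)-p)/300
YAW=np.radians(8.4); T=np.radians(31.5)
def ax(yaw=YAW): return np.array([-np.sin(T)*np.cos(yaw),-np.sin(T)*np.sin(yaw),np.cos(T)])
def tool(yaw=YAW,spin=0,sgn=1):
    # tool x = -a, tool y = sgn*(stand y), then spin about plug z
    a=ax(yaw); y=sgn*np.array([-np.sin(yaw),np.cos(yaw),0]); y=R.from_rotvec(a*spin).apply(y)
    x=-a; return R.from_matrix(np.array([x,y,np.cross(x,y)]).T)
E
python3 - <<'E'
from h import *
np.set_printoptions(precision=3,suppress=True)
s,p,r=state(); print(r.as_matrix())
c=calibration("wrist"); print(c, r.inv().apply(c['position']-p)); print((r.inv()*R.from_euler('xyz',c['attitude'])).as_matrix())
mouth=np.array([548,14,112]); w=mouth+25*ax()
for sg in (1,-1):
    print(sg, *rel(w+130*ax(),tool(sgn=sg)))
print(w+130*ax())
E
```

```text
[[-0.     0.408 -0.913]
 [ 0.001 -0.913 -0.408]
 [-1.    -0.001 -0.   ]]
{'fov_y': 63.38089389801602, 'cx': 284.19991673130596, 'cy': 206.4594659565348, 'position': array([ 299.163, -468.794,  384.182]), 'attitude': array([ 2.856,  0.001, -1.15 ])} [-171.231    0.161  -81.575]
[[-0.    -0.282  0.96 ]
 [ 1.    -0.     0.   ]
 [ 0.     0.96   0.282]]
1 [-0.881 -0.035  0.249] [-0.103 -1.202 -1.426]
-1 [0.085 0.174 0.024] [-0.103 -1.202 -1.426]
[467.882   2.169 244.159]
```

```bash
python3 -m handwheel '[[0.02,0.04,0,-0.1,-0.2,-0.24,1],[0.04,0.09,0.01,-0.1,-0.4,-0.48,1],[0.06,0.13,0.02,-0.1,-0.6,-0.7,1],[0.085,0.174,0.024,-0.1,-0.8,-0.95,1],[0.085,0.174,0.024,-0.1,-0.84,-1,1],[0.085,0.174,0.024,-0.1,-0.84,-1,1],[0.085,0.174,0.024,-0.1,-0.84,-1,1]]' 40
python3 - <<'E'
from h import *
np.set_printoptions(precision=3,suppress=True)
w=np.array([548,14,112])+25*ax()
print(telemetry.read_state()['joints'],*rel(w+130*ax(),tool(sgn=-1)))
E
```

```text
clock: 0.98
eef_pos: [396.0, -146.5, 243.4]
eef_rot: [-3.14, 1.02, 0.151]
wrist_force: [-0.3, -1.1, 0.0]
finger_gap: 94.1
[-0.69  -0.266  2.118  0.495  0.963  0.512] [ 0.001 -0.     0.001] [ 0.161 -0.454 -0.266]
```

```bash
python3 -m handwheel '[[0,0,0,0.06,-0.17,-0.1,1],[0,0,0,0.12,-0.34,-0.2,1],[0,0,0,0.161,-0.454,-0.266,1],[0,0,0,0.161,-0.454,-0.266,1],[0,0,0,0.161,-0.454,-0.266,1]]'
python3 - <<'E'
from h import *
import cv2
np.set_printoptions(precision=3,suppress=True)
print(telemetry.read_state()['joints'])
c=calibration("wrist"); im=camera("wrist"); cv2.imwrite("pics/w1.png",im[:,:,::-1]); np.save("w1.npy",c,allow_pickle=True)
w=np.array([548,14,112])
for h in (0,5,25,41): print(proj("wrist",w+h*ax(),c))
E
```

```text
clock: 1.6
eef_pos: [467.7, 1.9, 243.9]
eef_rot: [-3.14, 1.021, 0.151]
wrist_force: [-0.2, -0.5, -0.9]
finger_gap: 93.8
[-0.167 -0.204  2.069  0.239  0.764  1.124]
[283.896 192.459]
[283.882 193.7  ]
[283.824 199.048]
[283.772 203.825]
```

View pics/w1.png

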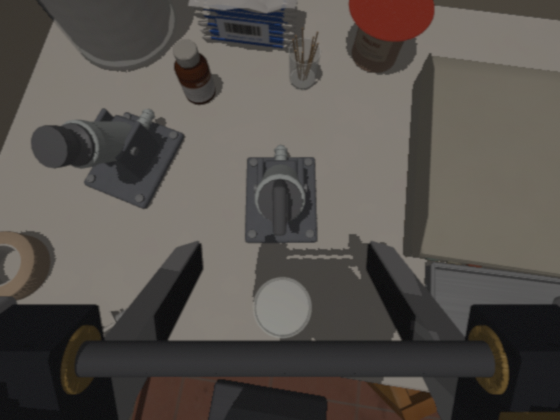

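Run:
```python
import cv2
a=cv2.imread("pics/w1.png")[140:250,230:335]
cv2.imwrite("pics/w1z.png",cv2.convertScaleAbs(cv2.resize(a,None,fx=5,fy=5,interpolation=cv2.INTER_CUBIC),alpha=2,beta=10))
```

```text
(no output)
```

View pics/w1z.png

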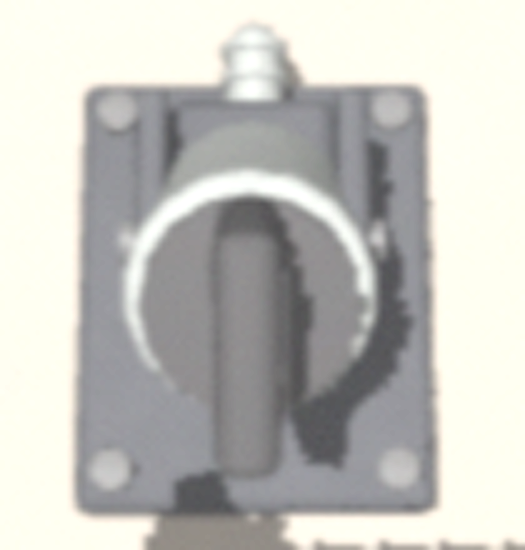

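Run:
```python
from h import *
np.set_printoptions(precision=1,suppress=True)
c=np.load("w1.npy",allow_pickle=True).item()
z=lambda u,v:(230+(u+.5)/5-.5,140+(v+.5)/5-.5)
C=np.array([onz("wrist",z(*p),12,c) for p in [(87,88),(425,88),(437,513),(77,513)]]); print(C,C.mean(0))
for i in range(4): d=C[(i+1)%4]-C[i]; print(np.linalg.norm(d),np.degrees(np.arctan2(d[1],d[0])))
# wing top ends (centre line)
Rt=tool(sgn=-1)
for h in (41,):
  # plane through mouth est + 41a, normal a
  a=ax(); 
  for m in ([548,14,112],[546,16,112]):
    q=np.array(m)+h*a
    P=[]
    for uv in [(252,232),(249,475)]:
      p,d=ray("wrist",z(*uv),c); P.append(p+d*((q-p)@a)/(d@a))
    P=np.array(P); e=P[1]-P[0]; print(P,P.mean(0),np.linalg.norm(e),"tool coords dir",Rt.inv().apply(e), "implied mouth",P.mean(0)-h*a)
# mouth ring centre on plane z? 
p,d=ray("wrist",z(251,292),c)
q=np.array([548,14,112.]);a=ax(); print("ring",p+d*((q-p)@a)/(d@a))
# scene wing corners top view
s=lambda u,v:(230+(u+.5)/4-.5,125+(v+.5)/4-.5)
t=lambda u,v:(160+(u+.5)/4-.5,160+(v+.5)/4-.5)
for k,(us,ut,uw) in {"front_top":((140,293),(482,300),(249,475)),"back_top":((196,243),(471,228),(252,232))}.items():
  W=ray("wrist",z(*uw),c);S=ray("scene",s(*us));Tt=ray("top",t(*ut))
  print(k,tri([W,S]),tri([W,Tt]),tri([S,Tt]),tri([W,S,Tt]))
```

```text
[[620.6  74.8  12. ]
 [634.  -14.3  12. ]
 [521.2 -31.7  12. ]
 [507.8  57.   12. ]] [570.9  21.5  12. ]
90.1442375744159 -81.3929047250093
114.18701627230608 -171.23498149354077
89.68812499816121 98.60553928506424
114.18674876230459 8.993886415031454
[[539.7  16.1 155.3]
 [502.1  11.1 132. ]] [520.9  13.6 143.6] 44.57714476201013 tool coords dir [-0.  -0.6 44.6] implied mouth [542.1  16.7 108.7]
[[539.5  16.  156.1]
 [501.9  11.1 132.9]] [520.7  13.6 144.5] 44.439445854600294 tool coords dir [ 0.  -0.6 44.4] implied mouth [541.9  16.7 109.6]
ring [542.6  17.3 109. ]
front_top [502.3  10.7 136. ] [504.4  11.4 119.3] [504.   11.8 135.1] [503.2  11.4 135.2]
back_top [538.   16.2 155.9] [545.3  17.7 138. ] [541.3  19.7 152.6] [540.9  18.1 153.3]
```

```bash
sed -i 's/radians(8.4)/radians(8.8)/' h.py
python3 - <<'E'
from h import *
np.set_printoptions(precision=4,suppress=True)
w=np.array([528.8,14.8,131.9]); print(*rel(w+45*ax(),tool(sgn=-1)))
E
```

```text
[-0.0013 -0.0001 -0.0006] [ 0.2773 -0.0136  0.0176]
```

```bash
python3 -m handwheel '[[-0.001,0,0,0.14,-0.0136,0.0176,1],[-0.0013,0,-0.0006,0.277,-0.0136,0.0176,1],[-0.0013,0,-0.0006,0.277,-0.0136,0.0176,1],[-0.0013,0,-0.0006,0.277,-0.0136,0.0176,1]]'
python3 - <<'E'
from h import *
import cv2
np.set_printoptions(precision=3,suppress=True)
c=calibration("wrist"); im=camera("wrist"); cv2.imwrite("pics/w2.png",im[:,:,::-1]); np.save("w2.npy",c,allow_pickle=True)
w=np.array([528.8,14.8,131.9])
for h in (-25,16): print(proj("wrist",w+h*ax(),c))
a=im[80:310,180:380,::-1]
cv2.imwrite("pics/w2z.png",cv2.convertScaleAbs(cv2.resize(a,None,fx=2.6,fy=2.6,interpolation=cv2.INTER_CUBIC),alpha=2,beta=10))
E
```

```text
clock: 2.15
eef_pos: [505.4, 10.2, 171.5]
eef_rot: [3.141, 1.02, 0.152]
wrist_force: [-0.1, -0.4, 0.5]
finger_gap: 94.2
[282.301 220.5  ]
[282.067 241.095]
```

View pics/w2z.png

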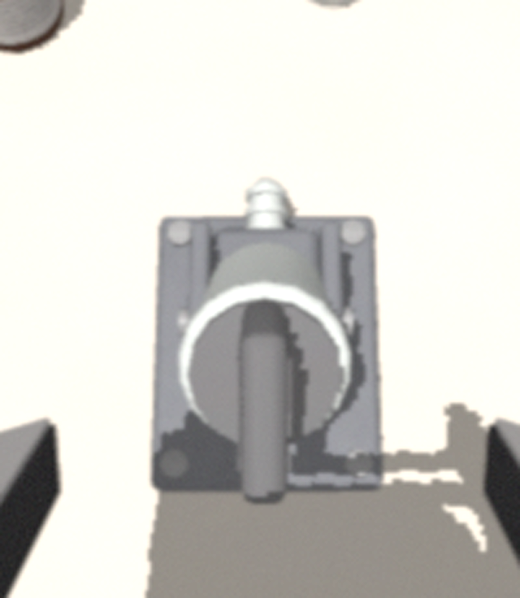

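Run:
```python
from h import *
np.set_printoptions(precision=2,suppress=True)
c=np.load("w2.npy",allow_pickle=True).item(); c1=np.load("w1.npy",allow_pickle=True).item()
w=np.array([528.8,14.8,131.9]); Rt=tool(sgn=-1)
z=lambda u,v:(180+(u+.5)/2.6-.5,80+(v+.5)/2.6-.5)
z1=lambda u,v:(230+(u+.5)/5-.5,140+(v+.5)/5-.5)
for e in (-23,23): print(proj("wrist",w+16*ax()+Rt.apply([0,0,e]),c))
for uv in [(265.5,335),(264,497),(264.5,317)]:
  print(z(*uv))
print("back",Rt.inv().apply(tri([ray("w",z(265.5,335),c),ray("w",z1(252,232),c1)])-w),"front",Rt.inv().apply(tri([ray("w",z(264,494),c),ray("w",z1(249,475),c1)])-w))
a=ax();q=w+16*a
for uv in [(265.5,335),(264,494)]:
  p,d=ray("w",z(*uv),c); print(Rt.inv().apply(p+d*((q-p)@a)/(d@a)-w))
# ring
for uv in [(180,365),(351,365),(265,283)]:
  p,d=ray("w",z(*uv),c);q=w-25*a; print("ring",Rt.inv().apply(p+d*((q-p)@a)/(d@a)-w))
```

```text
[281.96 206.41]
[282.17 273.77]
(281.8076923076923, 208.53846153846155)
(281.2307692307692, 270.8461538461538)
(281.4230769230769, 201.6153846153846)
back [-20.91   0.2  -23.12] front [ 2.48 -0.71 29.38]
[-16.    -0.1  -21.63]
[-16.    -0.6   20.05]
ring [ 25.   -25.1   -0.38]
ring [25.   24.37 -0.3 ]
ring [ 25.    -0.44 -24.67]
```

Run:
```python
from h import *
np.set_printoptions(precision=4,suppress=True)
w=np.array([528.8,14.8,131.9])+tool(sgn=-1).apply([0,-.4,-.2]); print(*rel(w-8*ax(),tool(sgn=-1)))
```

```text
[-0.0003 -0.0008 -0.0003] [ 0.1817 -0.0042  0.0023]
```

```bash
python3 -m handwheel '[[0,0,0,0.06,-0.004,0.002,1],[0,0,0,0.12,-0.004,0.002,1],[0,-0.001,0,0.18,-0.004,0.002,1],[0,-0.001,0,0.18,-0.004,0.002,1],[0,-0.001,0,0.18,-0.004,0.002,1]]'
```

```text
clock: 2.82
eef_pos: [532.9, 15.5, 127.1]
eef_rot: [3.14, 1.02, 0.151]
wrist_force: [0.4, -0.6, -0.2]
finger_gap: 93.9
```

Run:
```python
from h import *
import cv2
np.set_printoptions(precision=4,suppress=True)
w=np.array([528.8,14.8,131.9])+tool(sgn=-1).apply([0,-.4,-.2]); print(*rel(w-8*ax(),tool(sgn=-1)))
im=camera("wrist"); cv2.imwrite("pics/w3.png",cv2.convertScaleAbs(im[:,:,::-1],alpha=1.8))
```

```text
[-0.0002 -0.0003 -0.0005] [ 0.0056 -0.001   0.0028]
```

View pics/w3.png

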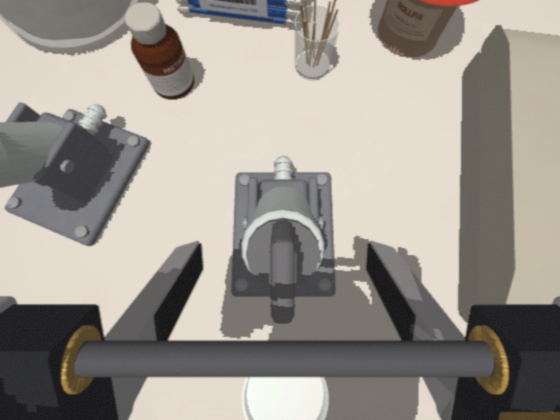

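```bash
python3 -m handwheel '[[0,0,0,0.004,0,0.002,0.6],[0,0,0,0.004,0,0.002,0.3],[0,0,0,0.004,0,0.002,0],[0,0,0,0.004,0,0.002,0],[0,0,0,0.004,0,0.002,0],[0,0,0,0.004,0,0.002,0]]' 40
```

```text
clock: 3.62
eef_pos: [533.1, 15.6, 125.6]
eef_rot: [3.14, 1.02, 0.151]
wrist_force: [-0.3, 0.2, 0.9]
finger_gap: 37.2
```

```bash
python3 -m handwheel '[[0,0,0,0,0,0,0],[0,0,0,0,0,0,0],[0,0,0,0,0,0,0],[0,0,0,0,0,0,0],[0,0,0,0,0,0,0],[0,0,0,0,0,0,0]]' 40
```

```text
clock: 4.38
eef_pos: [533.1, 15.7, 125.7]
eef_rot: [3.14, 1.02, 0.151]
wrist_force: [0.4, 5.2, -0.1]
finger_gap: 11.3
```

```bash
python3 -m handwheel '[[-0.03,0,0,0,0,0,0],[-0.06,0,0,0,0,0,0],[-0.06,0,0,0,0,0,0]]' 45
python3 - <<'E'
from h import *
np.set_printoptions(precision=3,suppress=True)
s,p,r=state(); print(s['joints'],r.inv().apply(s['wrist_force']),r.inv().apply(s['moment']))
E
```

```text
clock: 4.75
eef_pos: [532.8, 16.2, 125.6]
eef_rot: [2.952, 1.021, 0.153]
wrist_force: [0.6, 8.6, 1.1]
finger_gap: 11.6
[-0.104  0.128  2.06   0.319  0.437  0.87 ] [ 0.012 -7.823 -3.729] [ 0.194  0.363 -1.683]
```

```bash
python3 -m handwheel '[[-0.04,0,0,0,0,0,0],[-0.08,0,0,0,0,0,0],[-0.12,0,0,0,0,0,0],[-0.16,0,0,0,0,0,0],[-0.16,0,0,0,0,0,0]]'
python3 - <<'E'
from h import *
np.set_printoptions(precision=3,suppress=True)
s,p,r=state(); print(s['joints'],r.inv().apply(s['wrist_force']),r.inv().apply(s['moment']))
E
```

```text
clock: 5.38
eef_pos: [532.8, 16.3, 125.6]
eef_rot: [2.451, 1.021, 0.153]
wrist_force: [1.1, 3.9, 0.1]
finger_gap: 11.8
[-0.104  0.128  2.06   0.319  0.437  0.368] [ 0.806 -1.885 -3.541] [ 0.152  0.581 -0.54 ]
```

Forces are tiny; continuing the turn (0.69 rad so far) to about 1.54.

```bash
python3 -m handwheel '[[-0.04,0,0,0,0,0,0],[-0.08,0,0,0,0,0,0],[-0.12,0,0,0,0,0,0],[-0.16,0,0,0,0,0,0],[-0.2,0,0,0,0,0,0],[-0.24,0,0,0,0,0,0],[-0.27,0,0,0,0,0,0],[-0.27,0,0,0,0,0,0]]'
python3 - <<'E'
from h import *
import cv2
np.set_printoptions(precision=3,suppress=True)
s,p,r=state(); print(s['joints'],r.inv().apply(s['wrist_force']),r.inv().apply(s['moment']))
im=camera("wrist"); cv2.imwrite("pics/w4.png",cv2.convertScaleAbs(im[:,:,::-1],alpha=1.8))
E
```

```text
clock: 6.38
eef_pos: [533.0, 16.1, 125.7]
eef_rot: [1.605, 1.02, 0.152]
wrist_force: [2.5, 2.2, -0.5]
finger_gap: 11.8
[-0.104  0.128  2.06   0.319  0.437 -0.477] [ 1.868  2.056 -1.888] [0.2   0.401 0.282]
```

View pics/w4.png

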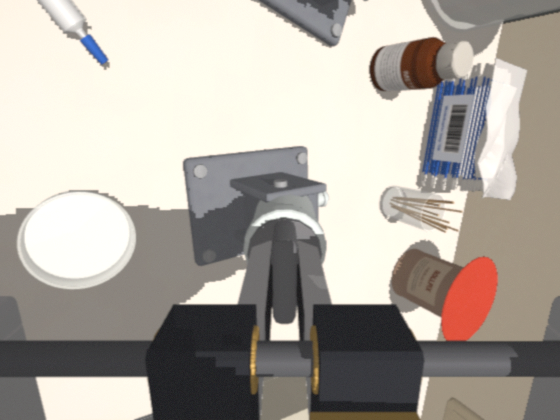

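```bash
python3 -m handwheel '[[0,0,0,-0.003,0,0,0],[0,0,0,-0.006,0,0,0],[0,0,0,-0.006,0,0,0]]'
python3 - <<'E'
from h import *
np.set_printoptions(precision=3,suppress=True)
s,p,r=state(); print(p,r.inv().apply(s['wrist_force']),r.inv().apply(s['moment']))
E
```

```text
clock: 6.8
eef_pos: [532.0, 15.9, 127.4]
eef_rot: [1.607, 1.02, 0.152]
wrist_force: [-1.3, 1.9, 2.0]
finger_gap: 11.5
[532.025  15.943 127.364] [-2.221  0.164 -2.081] [ 0.065  0.397 -0.048]
```

```bash
python3 -m handwheel '[[0,0,0,-0.005,0,0,0],[0,0,0,-0.01,0,0,0],[0,0,0,-0.015,0,0,0],[0,0,0,-0.015,0,0,0]]'
python3 - <<'E'
from h import *
np.set_printoptions(precision=3,suppress=True)
s,p,r=state(); print(p,r.inv().apply(s['wrist_force']),r.inv().apply(s['moment']))
E
```

```text
clock: 7.3
eef_pos: [529.6, 15.6, 131.2]
eef_rot: [1.607, 1.02, 0.153]
wrist_force: [-1.1, 2.7, -0.6]
finger_gap: 11.7
[529.573  15.582 131.219] [ 0.179 -1.039 -2.778] [-0.053  0.293 -0.157]
```

Free (6 mm lifted with about 2 N). Drawing it out along the axis, 54 mm more in all.

```bash
python3 -m handwheel '[[0,0,0,-0.02,0,0,0],[0,0,0,-0.05,0,0,0],[0,0,0,-0.08,0,0,0],[0,0,0,-0.11,0,0,0],[0,0,0,-0.14,0,0,0],[0,0,0,-0.18,0,0,0],[0,0,0,-0.24,0,0,0],[0,0,0,-0.24,0,0,0]]'
python3 - <<'E'
from h import *
import cv2
np.set_printoptions(precision=3,suppress=True)
s,p,r=state(); print(p,s['joints'],r.inv().apply(s['wrist_force']),r.inv().apply(s['moment']))
im=camera("wrist"); cv2.imwrite("pics/w5.png",cv2.convertScaleAbs(im[:,:,::-1],alpha=1.8))
im=camera("scene"); cv2.imwrite("pics/s5.png",cv2.convertScaleAbs(im[:,:,::-1],alpha=1.5))
E
```

```text
clock: 8.3
eef_pos: [492.4, 9.7, 193.9]
eef_rot: [1.605, 1.018, 0.151]
wrist_force: [-0.4, -0.1, -1.1]
finger_gap: 12.0
[492.407   9.699 193.917] [-0.134 -0.079  2.088  0.259  0.615 -0.423] [ 0.771 -0.91   0.105] [-0.021 -0.016 -0.253]
```

View pics/w5.png

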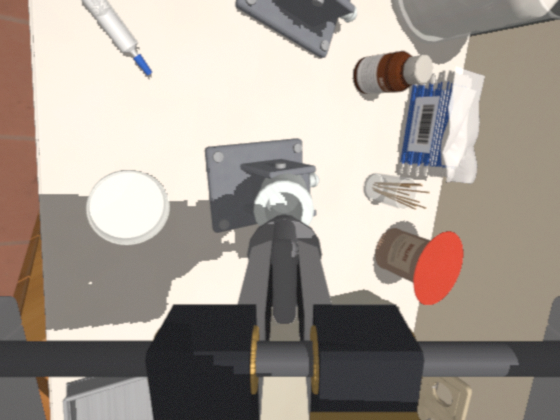

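View pics/s5.png

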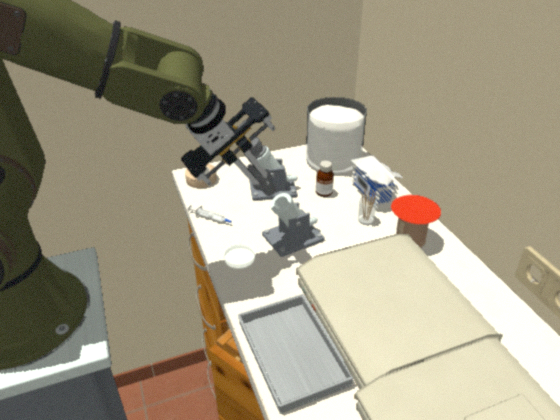

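Run:
```python
from h import *
np.set_printoptions(precision=3,suppress=True)
Rv=R.from_matrix(np.array([[0,0,-1],[0,-1,0],[-1,0,0]]).T); print(np.linalg.det(Rv.as_matrix()))
print(*rel([448,-268,190],Rv))
print(*rel([460,-90,240],Rv))
T=[onz("top",p,24) for p in [(351,231),(430,230),(432,283),(353,283)]]
# cushion near corner
print(onz("top",(341,128),0),onz("top",(341,230),0),onz("scene",(299,268),40))
```

```text
0.9999999999999993
[ 0.522 -0.152 -0.126] [-0.143 -0.217  0.901]
[ 0.522 -0.152 -0.126] [-0.217 -0.04   0.314]
[ 779.501 -148.176    0.   ] [ 517.52  -147.437    0.   ] [ 529.138 -115.65    40.   ]
```

```bash
python3 -m handwheel '[[0.04,-0.012,-0.01,-0.1,-0.01,0.06,0],[0.08,-0.024,-0.02,-0.17,-0.02,0.14,0],[0.13,-0.038,-0.031,-0.2,-0.03,0.22,0],[0.18,-0.052,-0.043,-0.21,-0.05,0.32,0],[0.23,-0.067,-0.056,-0.2,-0.08,0.42,0],[0.28,-0.082,-0.068,-0.19,-0.11,0.53,0],[0.33,-0.096,-0.08,-0.18,-0.14,0.64,0],[0.38,-0.111,-0.092,-0.17,-0.17,0.74,0],[0.43,-0.125,-0.104,-0.16,-0.19,0.83,0],[0.48,-0.14,-0.116,-0.15,-0.21,0.88,0],[0.522,-0.152,-0.126,-0.143,-0.217,0.9,0],[0.522,-0.152,-0.126,-0.143,-0.217,0.9,0]]'
python3 - <<'E'
from h import *
import cv2
np.set_printoptions(precision=3,suppress=True)
Rv=R.from_matrix(np.array([[0,0,-1],[0,-1,0],[-1,0,0]]).T)
s,p,r=state(); print(p,s['joints'],*rel([448,-268,60],Rv))
im=camera("wrist"); cv2.imwrite("pics/w6.png",cv2.convertScaleAbs(im[:,:,::-1],alpha=1.8))
im=camera("scene"); cv2.imwrite("pics/s6.png",cv2.convertScaleAbs(im[:,:,::-1],alpha=1.5))
E
```

```text
clock: 9.9
eef_pos: [448.0, -268.0, 188.7]
eef_rot: [-0.833, 1.569, 2.309]
wrist_force: [-0.0, 0.7, -0.3]
finger_gap: 11.8
[ 447.967 -267.957  188.652] [-0.609  0.261  1.631  0.     1.252  0.961] [0. 0. 0.] [ 0.429  0.001 -0.001]
```

View pics/w6.png

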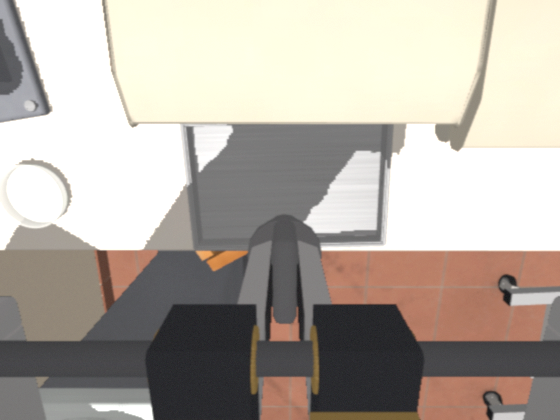

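View pics/s6.png

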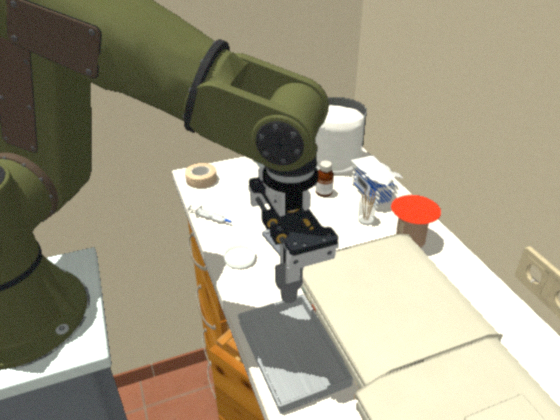

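Run:
```python
from h import *
np.set_printoptions(precision=1,suppress=True)
for uv in [(182,125),(192,250),(385,245),(391,125)]: print(onz("wrist",uv,24))
print(proj("wrist",[448,-268,3]), onz("wrist",(132,123),40), onz("wrist",(132,123),60),onz("top",(341,230),60))
```

```text
[ 512.4 -169.1   24. ]
[ 382.  -169.3   24. ]
[ 388.4 -375.6   24. ]
[ 513.  -370.6   24. ]
[284.3 185.7] [ 514.8 -128.1   40. ] [ 515.7 -136.8   60. ] [ 516.7 -138.2   60. ]
```

```bash
python3 -m handwheel '[[0,0,0,0.1,0,0,0],[0,0,0,0.2,0,0,0],[0,0,0,0.3,0,0,0],[0,0,0,0.38,0,0,0],[0,0,0,0.42,0,0,0],[0,0,0,0.43,0,0,0],[0,0,0,0.43,0,0,0]]'; python3 -m handwheel '[[0,0,0,0.005,0,0,0],[0,0,0,0.01,0,0,0],[0,0,0,0.01,0,0,0]]'
```

```text
clock: 10.88
eef_pos: [448.2, -267.4, 61.2]
eef_rot: [2.829, 1.569, -0.309]
wrist_force: [0.5, -0.6, -2.0]
finger_gap: 12.0
clock: 11.25
eef_pos: [448.2, -267.4, 58.2]
eef_rot: [2.828, 1.569, -0.31]
wrist_force: [1.0, -0.8, -1.1]
finger_gap: 11.7
```

```bash
python3 -m handwheel '[[0,0,0,0.003,0,0,0],[0,0,0,0.006,0,0,0],[0,0,0,0.006,0,0,0]]'; python3 -m handwheel '[[0,0,0,0.003,0,0,0],[0,0,0,0.005,0,0,0],[0,0,0,0.005,0,0,0]]'
```

```text
clock: 11.62
eef_pos: [448.2, -267.4, 56.3]
eef_rot: [2.851, 1.57, -0.286]
wrist_force: [-0.7, 0.8, -1.0]
finger_gap: 11.8
clock: 12.0
eef_pos: [448.2, -267.4, 54.8]
eef_rot: [2.867, 1.57, -0.27]
wrist_force: [0.7, -0.1, -0.4]
finger_gap: 11.8
```

```bash
python3 -m handwheel '[[0,0,0,0.002,0,0,0],[0,0,0,0.003,0,0,0],[0,0,0,0.003,0,0,0]]'; python3 -m handwheel '[[0,0,0,0.002,0,0,0],[0,0,0,0.003,0,0,0],[0,0,0,0.003,0,0,0]]'
```

```text
clock: 12.38
eef_pos: [448.2, -267.4, 53.8]
eef_rot: [2.911, 1.57, -0.227]
wrist_force: [-1.0, 0.3, -0.8]
finger_gap: 11.5
clock: 12.75
eef_pos: [448.3, -267.4, 53.2]
eef_rot: [2.842, 1.57, -0.296]
wrist_force: [-0.3, 1.3, 3.7]
finger_gap: 11.4
```

```bash
python3 -m handwheel '[[0,0,0,0.002,0,0,0],[0,0,0,0.002,0,0,0],[0,0,0,0.002,0,0,0]]'
```

```text
clock: 13.12
eef_pos: [448.3, -267.4, 53.2]
eef_rot: [2.801, 1.569, -0.336]
wrist_force: [-3.2, 2.7, 9.6]
finger_gap: 11.7
```

Run:
```python
from h import *
import cv2
im=camera("wrist")[:,:,::-1]; cv2.imwrite("pics/w7.png",cv2.convertScaleAbs(im,alpha=1.8))
im=camera("scene")[230:400,220:360,::-1]; cv2.imwrite("pics/s7.png",cv2.convertScaleAbs(cv2.resize(im,None,fx=3.5,fy=3.5,interpolation=cv2.INTER_CUBIC),alpha=1.8))
```

```text
(no output)
```

View pics/s7.png

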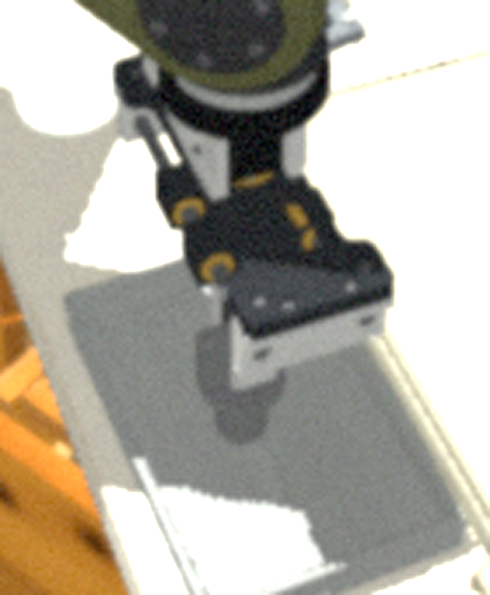

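```bash
python3 -m handwheel '[[0,0,0,-0.001,0,0,0],[0,0,0,-0.001,0,0,0]]' 6; python3 -m handwheel '[[0,0,0,0,0,0,0.14],[0,0,0,0,0,0,0.16],[0,0,0,0,0,0,0.19],[0,0,0,0,0,0,0.25],[0,0,0,0,0,0,0.35],[0,0,0,0,0,0,0.5],[0,0,0,0,0,0,0.5]]'
python3 - <<'E'
from h import *
import cv2
im=camera("wrist")[:,:,::-1]; cv2.imwrite("pics/w8.png",cv2.convertScaleAbs(im,alpha=1.8))
E
```

```text
clock: 13.48
eef_pos: [448.3, -267.4, 53.3]
eef_rot: [2.797, 1.569, -0.341]
wrist_force: [0.3, -0.3, -1.3]
finger_gap: 11.8
clock: 14.35
eef_pos: [448.3, -267.4, 53.3]
eef_rot: [2.819, 1.569, -0.318]
wrist_force: [0.4, 0.5, 0.3]
finger_gap: 46.2
```

View pics/w8.png

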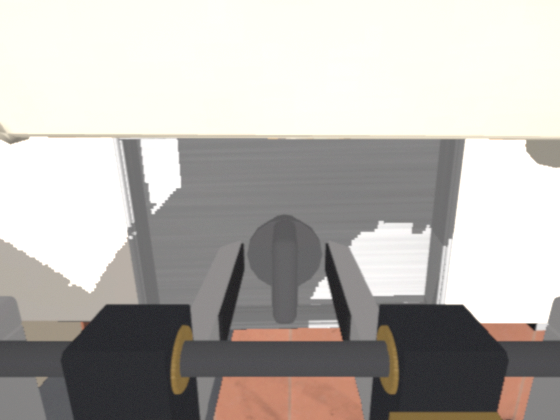

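Released and upright, both fingers clear. Retreating straight up.

```bash
python3 -m handwheel '[[0,0,0,-0.05,0,0,0.5],[0,0,0,-0.12,0,0,0.5],[0,0,0,-0.25,0,0,0.5],[0,0,0,-0.4,0,0,0.5],[0,0,0,-0.5,0,0,0.5],[0,0,0,-0.5,0,0,0.5],[0,0,0,-0.5,0,0,0.5],[0,0,0,-0.5,0,0,0.5]]'
python3 - <<'E'
from h import *
import cv2
im=camera("wrist")[:,:,::-1]; cv2.imwrite("pics/w9.png",cv2.convertScaleAbs(im,alpha=1.8))
im=camera("scene")[:,:,::-1]; cv2.imwrite("pics/s9.png",cv2.convertScaleAbs(im,alpha=1.5))
im=camera("top")[:,:,::-1]; cv2.imwrite("pics/t9.png",cv2.convertScaleAbs(im,alpha=1.5))
E
```

```text
clock: 15.4
eef_pos: [447.7, -267.1, 202.3]
eef_rot: [-1.305, 1.57, 1.841]
wrist_force: [-0.4, -0.9, -0.3]
finger_gap: 47.1
```

View pics/w9.png

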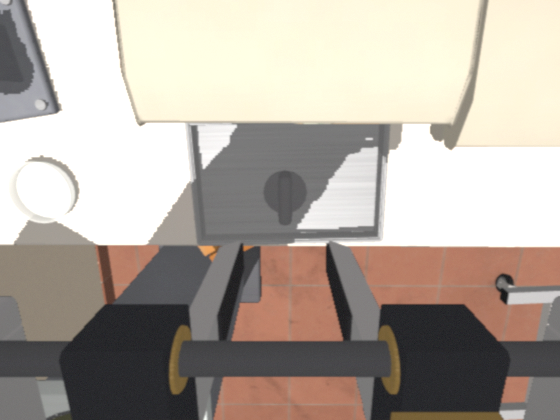

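View pics/s9.png

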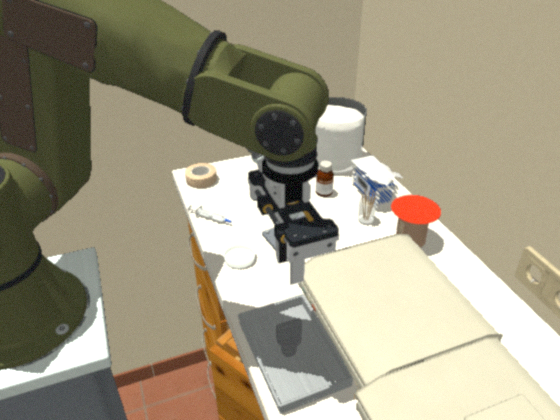

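View pics/t9.png

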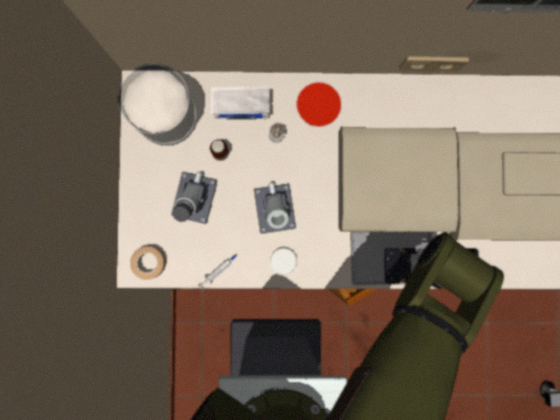

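The plug is standing upright in the tray: it is at (285,190) in the wrist view and (288,335) in the scene view. The port at (278,215) in the top view is empty, and nothing else has moved.

```bash
python3 -c "
from cell import order
print(order.sign_off())"
```

```text
the job is handed in; nothing more can be done
None
```

The winged plug is out of its port and standing upright in the steel tray. I handed the job in at about 15.5 s, within the 58 s limit.

- **Breaking it loose:** I gripped the wing along the port axis and turned the tool 1.53 rad counter-clockwise. Wrist force stayed under 10 N throughout the turn. A light pull of about 2 N then lifted it, less than the 8 to 12 N I had been told to expect. The wrist picture after the draw confirmed the plug was in the fingers and out of the port.
- **Setting it down:** I drew it out along its axis, carried it over and lowered it until the tray took the load, peaking at about 10 N. Then I eased the grip, opened the fingers and moved straight up.
- **Last checks:** The final wrist and scene pictures show the plug upright near the middle of the tray and the gripper touching nothing. The top view shows the port empty, and the other stand, petri, syringe, tape and bottle where they were.
- **Measurement that disagreed:** The base plate put the port mouth about 7 mm further from the robot than the barrel ring and the wing did. I used the ring and wing, and the low forces during the turn support that choice.

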